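# Change the sample tube on the balance

## Robot

A 7-joint arm with a two-finger parallel gripper is mounted at the origin on a cart in front of the work surface, level with it; the furniture and walls round the work are solid. World frame = base frame: x ahead of the robot, y to its left, z up, the work surface at z = 0. Lengths are in m, angles in rad, forces in N, time in s.
With the tool pointing down it reaches from about 0.425 to 0.875 m from the base axis. Payload 8.4 kg.
Tool frame: the origin (TCP) lies between the finger pads; the fingertips stand 22 mm ahead of it and the grasp point (between the pads) lies 3 mm ahead of it; z points along the fingers, y is the line along which they close (so a half turn about z gives the same grasp; the last joint's range is limited). The gripper opens to 85 mm and grips with 20 to 120 N. Pads are 22 mm wide; open, the fingers measure 114 mm over their backs; the gripper's body (76 mm by 85 mm) begins 54 mm behind the grasp point. The pads swing forward as they close: fully open they stand 13 mm farther back than shut.
Start: joints at [-1.349, 0.333, 0.04, 1.465, -0.013, 1.343, -0.059], TCP at [0.205, 0.617, 0.253] pointing down, gripper open.
Joint ranges: [-2.58, 2.58], [-0.38, 2.09], [-1.3, 1.39], [0.25, 2.4], [-1.5, 4.64], [0.08, 2.09], [-2.65, 2.65]. Speed limits (rad/s): [2.22, 2.22, 2.79, 2.79, 3.14, 3.14, 3.14].

## Interface

Orientations are given as a unit quaternion [w, x, y, z].
In Python, from rig import manip, snapshot gives the robot as it stands. The module is installed in compiled form; this text tells all that it offers. Calls block until the motion is done:
- manip.reach(position, orientation): joint-space move of the TCP to a pose.
- manip.line_to(position, attitude=None, velocity=0.15, contact_N=None): straight line of the TCP; attitude=None keeps the orientation; velocity is the mean speed in m/s. With contact_N (N) it stops when the force on the tool has changed by that much, and returns True; else False.
- manip.move_j(angles): joint-space move.
- manip.grip(opening, grip_force=None): finger opening in m; grip_force is the grip in N (None keeps the last); returns when the fingers have stopped.
- manip.pause(seconds).
- manip.inverse_kinematics(position, orientation): joint angles nearest the present ones, or None.
- snapshot(name): name is "scene" or "top"; returns a dict with "frame" (400x640x3 uint8, red, green, blue), "fovy" (degrees; the focal length in pixels is half the picture's height over the tangent of half this angle, whatever the lens; pixels are square), "cx", "cy" (the principal point, pixels), "world_from_camera" (4x4, takes a point from camera to world coordinates). Camera axes: x right, y up, looking along -z (the intrinsics and any distortion apply to the point x, -y, -z); pixel columns grow to the right and rows downward; lengths in m; the calibration is good to about 2 mm. A picture is of the moment at which its call begins. There is no depth.
A pose or a line that the arm cannot do raises manip.Unreachable and nothing moves.
- manip.close_job(): hands the job in; it is judged then, once.
Readings, each from a call of its own:
- manip.current_t(): time.
- manip.current_joint_pos(): joint angles.
- manip.current_joint_vel(): joint speeds.
- manip.current_joint_efforts(): joint torques, N m.
- manip.current_tcp_pos(): TCP position.
- manip.current_ee_rot(): TCP orientation.
- manip.current_force(): force on the tool from outside, world axes, zero at the start.
- manip.current_ft_torque(): the same for the moment, N m.
- manip.current_width(): finger opening in m.
- manip.current_grasp_force(): force on a finger pad.
Only numpy, scipy, OpenCV 4.12 (cv2) and the standard library are available. Lean on these libraries where they do the work, as an engineer would, in place of code of your own. Each camera call takes 0.05 s, during which the arm holds its last target. There are 200 camera calls.

## Task

The tall tube standing in the stand on the balance has been weighed: put it back in the empty place of the slanted rack, then take the other tall tube from the rack and stand it in the stand on the balance. Both tubes must end fully home in their seats, lowered in and not dropped, with the stand upright on the pan. Leave the short tube and the loose things around where they are.

Things in the scene. Friction and masses are not known exactly. Their poses are not given: they have to be found in the camera images.
- tube_weighed: round-bottomed white plastic sample tube, 28 mm in diameter, with a ribbed grey screw cap; 108 mm long in all, the cap (31 mm in diameter) takes the top 30 mm. Origin at the lowest point of the round bottom, z along the tube to the cap. Weighs about 60 g. At the start it stands upright in the stand on the balance pan.
- tube_next: round-bottomed white plastic sample tube, 28 mm in diameter, with a ribbed grey screw cap; 108 mm long in all, the cap (31 mm in diameter) takes the top 30 mm. Origin at the lowest point of the round bottom, z along the tube to the cap. Weighs about 60 g. At the start it leans in the left or the middle place of the rack; apart from where it stands it looks like the other tall tube.
- tube_short: round-bottomed white plastic sample tube, 28 mm in diameter, with a ribbed grey screw cap; 80 mm long in all, the cap (31 mm in diameter) takes the top 14 mm. Origin at the lowest point of the round bottom, z along the tube to the cap. Weighs about 60 g. At the start it leans in the left or the middle place of the rack, whichever the tall tube has not; it stays there.
- stand: loose aluminium tube stand on the balance pan, 72 mm high, 200 g: round base 88 mm in diameter, a low seat ring, and on three rods a ring of 33 mm bore, 43 mm outside, at 62 to 72 mm height. A tube stood in it has 2.5 mm to spare all round in the ring; its round bottom rests in the seat. Origin at the centre of its underside, z up
- stand_seat (a point): point on the stand's axis, 7.8 mm above its underside, where the bottom (origin) of a fully seated tube comes to lie; the upper ring's top is 64.2 mm above it
- rack: aluminium tube rack, fixed on the bench, 168 mm wide, 96 mm high: an upper plate with three 33 mm holes in a row, 56 mm apart, and below it a seat plate with 20 mm holes in which the round bottoms rest. Origin on the bench under the middle seat, z up, y along the row to the left; the tubes lean 25 degrees towards its -x side, the robot's
- rack_seats: the rack's sloping plates. Origin where the bottom of a tube seated in the middle place lies, 18 mm above the bench; z along the holes' axes, up and leaning 25 degrees towards the robot; y along the row to the left. The upper plate's top is at z = 64 mm, so a seated tall tube stands 44 mm out of it with its whole cap free; it has up to 3 degrees of play
- place_left (a point): bottom of a seated tube in the left place (rack_seats y = +56 mm); axes as those of rack_seats
- place_middle (a point): the same for the middle place
- place_right (a point): the same for the right place (rack_seats y = -56 mm), the empty one at the start
- balance: white bench balance, fixed, 210 mm wide and 340 mm deep; its rectangular steel pan, 214 x 180 mm, is 119 mm above the bench, centred 52 mm behind the balance's origin (+x), and sinks up to 2 mm under load. Origin at the centre of its underside.
- coupler: bystander: brass-coloured air coupler, 26 x 50 x 26 mm, loose between balance and rack; origin under its centre
- ferrule: bystander: steel pipe ferrule, 50 mm in diameter, 22 mm high, loose behind the rack; origin under its centre
Things that resemble listed ones, but are neither listed nor needed, are in the scene too. What is shaped like the tube_weighed but red is not meant.

How it is judged:
By the outcome, as a careful person would: the job done as asked, in the order asked, and still so for the second after the job is handed in, with the robot touching nothing.
It also fails if it takes over 58 s, if anything falls off the work surface, if the arm or the gripper's body presses on something with over 40 N, if the wrist force passes 120 N, or if a joint passes its speed limit or range.

## Working session

There is one attempt and no reset: what is moved stays moved. The work goes in short steps, each a Python script; the robot and the scene stay as the last script left them, time stands still between calls to the robot, and variables do not carry over. Pictures are saved under pics/ and viewed, at most 10 in all, crops included, and the job is handed in when it is done.

```bash
mkdir -p pics; ls; python3 - <<'E'
from rig import manip, snapshot
import cv2, numpy as np
for n in ("scene","top"):
    s=snapshot(n); cv2.imwrite(f"pics/{n}0.png",s["frame"][:,:,::-1])
    print(n,{k:(np.round(v,4).tolist() if k!="frame" else 0) for k,v in s.items()})
print(manip.current_t(),manip.current_tcp_pos(),manip.current_ee_rot(),manip.current_width())
E
```

```text
pics
scene {'frame': 0, 'fovy': 54.7716, 'cx': 318.2167, 'cy': 195.3377, 'world_from_camera': [[0.5927, 0.605, -0.5317, 0.1637], [-0.8052, 0.4297, -0.4086, -0.4514], [-0.0188, 0.6703, 0.7418, 0.7349], [0.0, 0.0, 0.0, 1.0]]}
top {'frame': 0, 'fovy': 56.6506, 'cx': 316.3489, 'cy': 199.7305, 'world_from_camera': [[-0.0283, 0.9856, -0.167, 0.4382], [-0.9996, -0.0288, -0.0005, -0.108], [-0.0053, 0.1669, 0.986, 1.0525], [0.0, 0.0, 0.0, 1.0]]}
0.1 [0.20484984 0.61646022 0.25249728] [-7.13471367e-05  1.59708572e-01  9.87163921e-01 -7.48980322e-04] 0.08530912389270034
```

View pics/scene0.png

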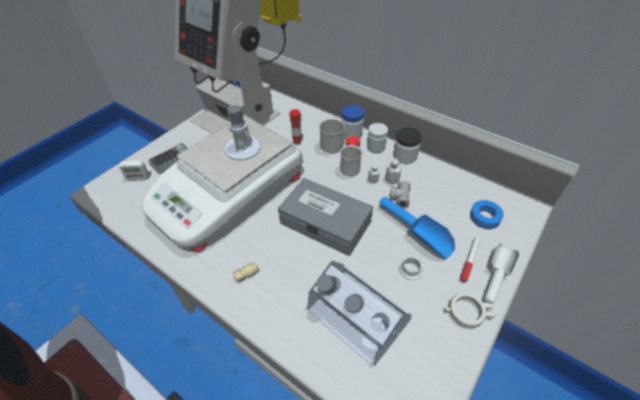

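View pics/top0.png

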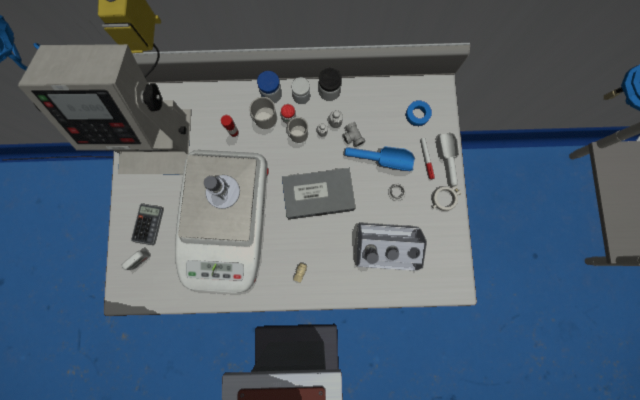

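The overview shows the balance and stand at left (stand at about (220,190) in top and (240,145) in scene), with the rack at right (about (390,248) in top and (355,310) in scene). Next I'll view one enlarged montage of both.

```bash
python3 - <<'E'
import cv2, numpy as np
t=cv2.imread("pics/top0.png"); s=cv2.imread("pics/scene0.png")
def c(im,x,y,w=100,h=75):
    o=cv2.resize(im[y:y+h,x:x+w],(400,300),interpolation=cv2.INTER_CUBIC)
    for k in range(0,w,10):
        cv2.line(o,(k*4,0),(k*4,6),(0,255,255),1); 
        cv2.putText(o,str(x+k),(k*4,16),0,.3,(0,0,255),1)
    for k in range(0,h,10): cv2.putText(o,str(y+k),(0,k*4+3),0,.3,(0,0,255),1)
    return o
cv2.imwrite("pics/m1.png",np.vstack([np.hstack([c(t,170,150),c(t,342,212)]),np.hstack([c(s,190,95),c(s,302,255,120,90)*1 if 0 else cv2.resize(c(s,302,260,108,102)[:, :],(400,300))])]))
E
```

```text
(no output)
```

View pics/m1.png

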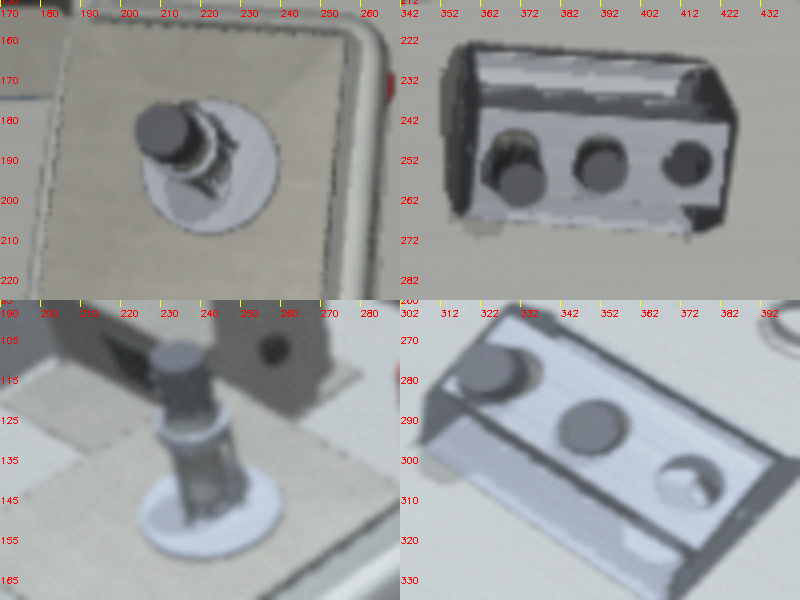

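```bash
cat > h.py <<'E'
import numpy as np, cv2
from scipy.optimize import least_squares
from scipy.spatial.transform import Rotation as R
CAM={"top":(56.6506,316.3489,199.7305,None),"scene":(54.7716,318.2167,195.3377,None)}
def load():
    from rig import snapshot
    return {n:snapshot(n) for n in ("top","scene")}
def proj(s,P):
    T=np.linalg.inv(np.array(s["world_from_camera"])); P=np.atleast_2d(P)
    c=P@T[:3,:3].T+T[:3,3]; f=200/np.tan(np.radians(s["fovy"])/2)
    return np.c_[s["cx"]+f*c[:,0]/-c[:,2], s["cy"]-f*c[:,1]/-c[:,2]]
def tri(S,t,s):
    r=least_squares(lambda p:np.r_[(proj(S["top"],p)-t)[0],(proj(S["scene"],p)-s)[0]],[.6,0,.1])
    return r.x,np.round(r.fun,2)
def rackT(p):   # x,y,yaw -> rack_seats frame
    Rz=R.from_euler("z",p[2]); return (Rz*R.from_euler("y",-25,degrees=True)).as_matrix(), np.array([p[0],p[1],.018])
def rk(p,q):
    A,t=rackT(p); return np.atleast_2d(q)@A.T+t
E
python3 - <<'E'
from h import *; import pickle
S=load(); pickle.dump(S,open("S.pkl","wb"))
for n,t,s in [("base",(222,191.4),(242.4,147.6)),("standcap",(210.1,182.1),(234.6,109.1)),
  ("righthole",(413.4,252.4),(380,322.3)),("shortcap",(392.2,254.4),(352.2,302.9)),("tallcap",(372.2,257.9),(325.5,284.2)),
  ("coupler",(300,272),(246,271)),("boxcornerNL",(287,216),(279,212))]:
    print(n,*[np.round(v,4) for v in tri(S,t,s)])
q=np.array([[0,-.056,.064],[0,0,.08],[0,.056,.108]])
T=np.array([(413.4,252.4),(392.2,254.4),(372.2,257.9)]);C=np.array([(380,322.3),(352.2,302.9),(325.5,284.2)])
r=least_squares(lambda p:np.r_[(proj(S["top"],rk(p,q))-T).ravel(),(proj(S["scene"],rk(p,q))-C).ravel()],[.5,-.3,0])
print(r.x,np.round(r.fun,1))
E
```

```text
base [0.626  0.1342 0.1163] [ 0.13 -0.17 -0.2   0.04]
standcap [0.6256 0.132  0.23  ] [ 0.16 -0.21 -0.26  0.05]
righthole [ 0.457  -0.3565  0.073 ] [-0.1   0.11  0.1  -0.02]
shortcap [ 0.4537 -0.299   0.0852] [ 0.06 -0.07 -0.06  0.01]
tallcap [ 0.4465 -0.2445  0.1061] [ 0.22 -0.25 -0.23  0.05]
coupler [ 0.4143 -0.057   0.0133] [ 0.09 -0.12 -0.11  0.02]
boxcornerNL [ 0.5663 -0.0253  0.0403] [-0.11  0.13  0.14 -0.03]
[ 0.48620128 -0.30254322 -0.05415494] [ 0.4  0.4  1.2  0.3  0.7  0.8  0.3 -0.2  0.5 -0.3 -1.3 -1.6]
```

```bash
cat > ov.py <<'E'
from h import *; import pickle,sys
def circ(A,t,c,r,n=72):
    a=np.linspace(0,2*np.pi,n); return (np.c_[c[0]+r*np.cos(a),c[1]+r*np.sin(a),0*a+c[2]])@A.T+t
def overlay(S,rp,sp,name,rot=np.eye(3)):
    cur=[]
    A,t=rackT(rp)
    for y in (-.056,0,.056): cur.append((circ(A,t,(0,y,.064),.0165),(0,0,255)))
    cur.append((circ(A,t,(0,0,.080),.0155),(0,255,0))); cur.append((circ(A,t,(0,.056,.108),.0155),(0,255,0)))
    I=np.eye(3); b=np.array([sp[0],sp[1],.1185])
    for z,r,c in ((0,.044,(0,0,255)),(.072,.0215,(255,0,0)),(.1158,.0155,(0,255,0))): cur.append((circ(I,b,(0,0,z),r),c))
    out=[]
    for n,boxes in (("top",((185,160),(345,220))),("scene",((200,95),(305,262)))):
        row=[]
        for x,y in boxes:
            w=80 if n=="top" else (80 if x<250 else 100); h=int(w*.75); k=400/w
            im=cv2.resize(S[n]["frame"][y:y+h,x:x+w,::-1],(400,300),interpolation=cv2.INTER_CUBIC)
            for P,c in cur:
                uv=((proj(S[n],P)+.5-[x,y])*k*16).astype(np.int32); cv2.polylines(im,[uv],False,c,1,cv2.LINE_AA,4)
            row.append(im)
        out.append(np.hstack(row))
    cv2.imwrite(name,np.vstack(out))
E
python3 - <<'E'
from ov import *
S=pickle.load(open("S.pkl","rb")); r=least_squares
# heights imposed
def fix(z,t,s):
    return r(lambda p:np.r_[(proj(S["top"],[*p,z])-t)[0],(proj(S["scene"],[*p,z])-s)[0]],[.6,0]).x
b=fix(.1185,(222,191.4),(242.4,147.6)); c=fix(.2343,(210.1,182.1),(234.6,109.1)); print("base,cap",b,c)
h=fix(.076,(413.4,252.4),(380,322.3)); m=fix(.0905,(392.2,254.4),(352.2,302.9)); l=fix(.1159,(372.2,257.9),(325.5,284.2)); print(h,m,l)
overlay(S,[.4862,-.3025,-.054],b,"pics/o1.png")
E
```

```text
base,cap [0.62515292 0.13309235] [0.62381311 0.12974176]
[ 0.45614786 -0.35659414] [ 0.45217474 -0.29944141] [ 0.44384817 -0.24590111]
```

View pics/o1.png

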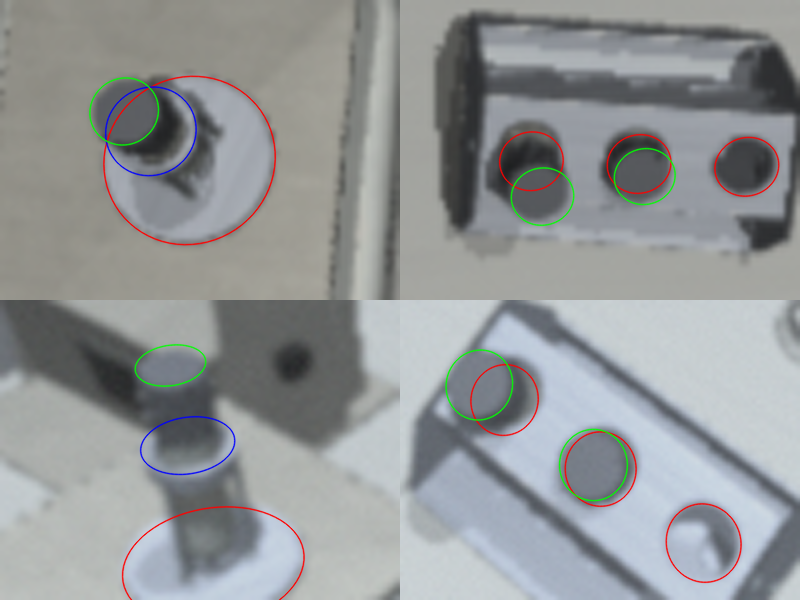

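Tall tube sits in the left place, the short one in the middle, and the right place is free. The overlays agree with the image within about 1 px: stand (0.625, 0.132), right hole (0.4565, −0.3565, 0.076). Next I'll check reach, then grasp.

```bash
cat >> h.py <<'E'
YAW=-.066
STAND=np.array([.6247,.132]); ZS=.1255
A0,_=rackT([0,0,YAW]); AX=A0[:,2]
PR=np.array([.4565,-.3565,.076])-.064*AX      # bottom of tube seated right
PL=PR+.112*A0[:,1]
G=.095+.003
def quat(z,y):
    m=np.c_[np.cross(y,z),y,z]; q=R.from_matrix(m).as_quat(); return np.r_[q[3],q[:3]]
Q=lambda s:quat(np.array([0,0,-1.]),np.array([s,0,0.]))
QR=lambda s:quat(-AX,s*A0[:,0])
E
python3 - <<'E'
from h import *; from rig import manip
print(PR,PL)
for s in (1,-1):
  for n,p,q in (("standhi",[*STAND,ZS+G+.12],Q(s)),("stand",[*STAND,ZS+G],Q(s)),("Rhi",PR+AX*(G+.1),QR(s)),("R",PR+AX*G,QR(s)),("Lhi",PL+AX*(G+.1),QR(s)),("L",PL+AX*G,QR(s))):
    j=manip.inverse_kinematics(p,q); print(s,n,np.round(p,3),None if j is None else np.round(j,2))
E
```

```text
[ 0.48348868 -0.35828384  0.0179963 ] [ 0.49087532 -0.24652769  0.0179963 ]
1 standhi [0.625 0.132 0.344] [-0.8   0.33  0.7   1.38 -0.21  1.51 -0.12]
1 stand [0.625 0.132 0.224] [-0.78  0.37  0.66  1.56 -0.23  1.29 -0.09]
1 Rhi [ 0.4   -0.353  0.197] [-0.33 -0.23  1.07  2.12 -0.1   0.79  0.76]
1 R [ 0.442 -0.356  0.107] [ 0.    0.15  0.82  2.15 -0.68  0.66  1.23]
1 Lhi [ 0.407 -0.241  0.197] [-0.09 -0.33  0.58  2.26 -0.    0.76  0.44]
1 L [ 0.45  -0.244  0.107] [-0.43 -0.1   0.96  2.31 -0.23  0.51  0.65]
-1 standhi [0.625 0.132 0.344] [ 0.47  0.48 -1.1   1.31  0.42  1.6   2.58]
-1 stand [0.625 0.132 0.224] [ 0.5   0.55 -1.1   1.49  0.49  1.4   2.52]
-1 Rhi [ 0.4   -0.353  0.197] [ 0.59 -0.06  0.23  2.1  -0.39  0.82 -2.16]
-1 R [ 0.442 -0.356  0.107] [-0.34  0.28  1.25  2.16 -0.89  0.77 -1.73]
-1 Lhi [ 0.407 -0.241  0.197] [ 0.77 -0.21 -0.15  2.23 -0.37  0.78 -2.38]
-1 L [ 0.45  -0.244  0.107] [ 0.89  0.   -0.34  2.25 -0.39  0.53 -2.36]
```

```bash
python3 - <<'E'
from h import *; from rig import manip
manip.reach([*STAND,ZS+G+.10],Q(1)); print(manip.current_t(),manip.current_tcp_pos())
print("contact",manip.line_to([*STAND,ZS+G],velocity=.12,contact_N=8))
manip.grip(.0,30); print(manip.current_width(),manip.current_grasp_force(),manip.current_force(),manip.current_tcp_pos())
S=load(); cv2.imwrite("pics/g1.png",np.hstack([cv2.resize(S["top"]["frame"][110:260,130:280,::-1],(400,400)),cv2.resize(S["scene"]["frame"][50:200,170:320,::-1],(400,400))]))
print(manip.current_t())
E
```

```text
2.5 [0.62435243 0.13364051 0.32314786]
contact False
0.03006671068181538 31.180107593536377 [0.68622885 0.06575841 0.04678688] [0.62479393 0.1320352  0.22364362]
4.125
```

View pics/g1.png

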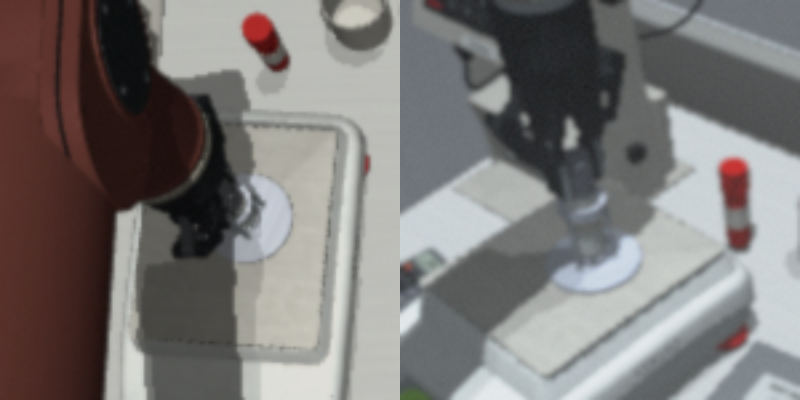

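The tube is gripped cleanly (30 mm, under 1 N side load). Lifting it and hovering over the right place.

```bash
python3 - <<'E'
from h import *; from rig import manip
manip.line_to([*STAND,ZS+G+.12],velocity=.10); print(manip.current_t(),manip.current_width(),manip.current_force())
S=load(); a=cv2.resize(S["scene"]["frame"][80:180,190:290,::-1],(400,400))
manip.reach(PR+AX*(G+.13),QR(1)); 
manip.line_to(PR+AX*(G+.078),velocity=.08); print(manip.current_t(),manip.current_tcp_pos()-(PR+AX*(G+.078)),np.round(manip.current_joint_pos(),2))
S=load(); 
import pickle; pickle.dump(S,open("S2.pkl","wb"))
im=S["scene"]["frame"][235:335,310:410,::-1]; b=cv2.resize(im,(400,400),interpolation=cv2.INTER_CUBIC)
for pts,c in ((np.array([PR+AX*z for z in (.0,.064,.078)]),(0,0,255)),):
    for u in proj(S["scene"],pts): cv2.circle(b,tuple(((u+.5-[310,235])*4).astype(int)),3,c,1)
cv2.imwrite("pics/l1.png",np.hstack([a,b]))
E
```

```text
5.475 0.029998266927832112 [ 0.72034472  0.23199028 -1.29684373]
8.3667 [ 7.35304931e-05 -5.01704442e-05  7.14189180e-05] [-0.3  -0.13  1.07  2.13 -0.25  0.75  0.88]
```

View pics/l1.png

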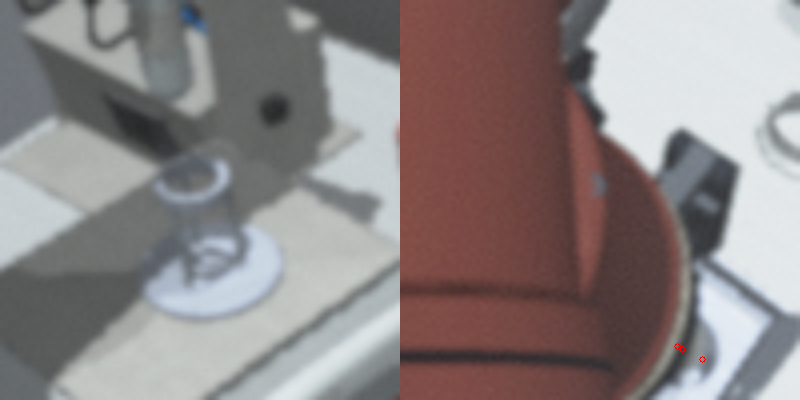

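The stand is empty and upright, but the arm hides the hole, so I'll insert by touch.

```bash
python3 - <<'E'
from h import *; from rig import manip
c=manip.line_to(PR+AX*(G-.004),velocity=.035,contact_N=4)
d=manip.current_tcp_pos()-(PR+AX*G); f=manip.current_force()
print(c,manip.current_t(),"in rack frame mm",np.round(A0.T@d*1e3,1),"F",np.round(A0.T@f,1),manip.current_ft_torque())
E
```

```text
True 10.4333 in rack frame mm [-0.3 -0.2  0.6] F [-0.1 -1.   5.7] [-0.0479927   0.49240563 -0.0593482 ]
```

Seated: within 0.6 mm of the nominal depth, with a purely axial 5.7 N. Releasing it and fetching the other tube.

```bash
python3 - <<'E'
from h import *; from rig import manip
manip.grip(.085); manip.line_to(PR+AX*(G+.09),velocity=.15)
P=PL+np.array([-.0005,-.001,0])
manip.line_to(P+AX*(G+.09),velocity=.15)
print("contact",manip.line_to(P+AX*G,velocity=.12,contact_N=8),manip.current_t(),manip.current_tcp_pos()-(P+AX*G))
manip.grip(0,30); print(manip.current_width(),manip.current_grasp_force(),A0.T@manip.current_force(),manip.current_ft_torque())
E
```

```text
contact False 13.7833 [-1.16671425e-05 -2.77480697e-04  9.84862591e-05]
0.030154111726895777 29.91912603378296 [0.93477094 0.47010789 4.6053154 ] [0.07934064 0.10077396 0.01118487]
```

```bash
python3 - <<'E'
from h import *; from rig import manip; import pickle
P=PL+np.array([-.0005,-.001,0])
manip.line_to(P+AX*(G+.13),velocity=.12); print(manip.current_width(),manip.current_force())
manip.reach([*STAND,ZS+G+.13],Q(1)); manip.line_to([*STAND,ZS+G+.075],velocity=.08); manip.pause(.3)
print(manip.current_t(),manip.current_tcp_pos(),manip.current_width())
S=load(); pickle.dump(S,open("S3.pkl","wb"))
def c(n,x,y,w,k):
    h=int(w*.75); return cv2.resize(S[n]["frame"][y:y+h,x:x+w,::-1],(400,300),interpolation=cv2.INTER_CUBIC)
cv2.imwrite("pics/n1.png",np.vstack([np.hstack([c("top",185,150,80,5),c("top",345,220,80,5)]),np.hstack([c("scene",200,90,80,5),c("scene",305,255,100,4)])]))
E
```

```text
0.03004159600759156 [-0.09801062  0.17818463 -1.35183868]
18.3667 [0.62483793 0.13204818 0.29887667] 0.03020458988160944
```

View pics/n1.png

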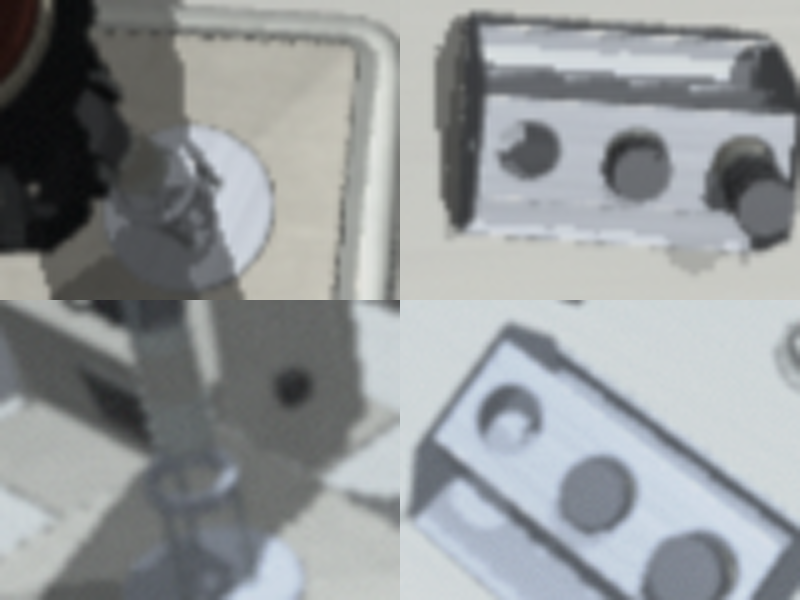

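The returned tube sits in the right place like its neighbours, and the left place is now empty. Checking the held tube's alignment with the ring by overlay.

```bash
python3 - <<'E'
from ov import *
S=pickle.load(open("S3.pkl","rb"))
out=[]
for n,(x,y) in (("top",(190,155)),("scene",(205,92))):
    im=cv2.resize(S[n]["frame"][y:y+60,x:x+60,::-1],None,fx=6.6,fy=6.6,interpolation=cv2.INTER_CUBIC)
    im=cv2.convertScaleAbs(im,alpha=1.6,beta=-30)
    for z,r,col in ((.1185,.044,(0,0,255)),(.1905,.0215,(255,0,0)),(.1905,.0165,(255,0,0)),(ZS+.075+.014,.014,(0,255,0)),(ZS+.075+.06,.014,(0,255,0))):
        P=circ(np.eye(3),np.array([*STAND,z]),(0,0,0),r)
        cv2.polylines(im,[((proj(S[n],P)+.5-[x,y])*6.6*16).astype(np.int32)],False,col,1,cv2.LINE_AA,4)
    out.append(im)
cv2.imwrite("pics/n2.png",np.hstack(out))
E
```

```text
(no output)
```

View pics/n2.png

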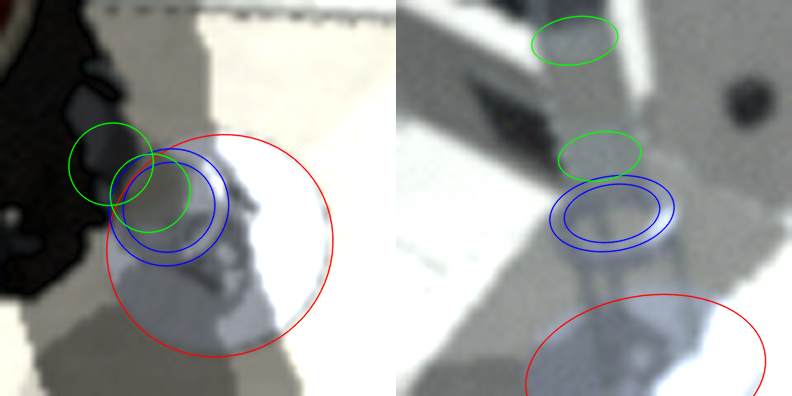

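The overlay shows tube and ring agreeing with the model within about 1 mm: tube at (600,157), ring at (612,213) in the right panel. Lowering.

```bash
python3 - <<'E'
from h import *; from rig import manip
c=manip.line_to([*STAND,ZS+G+.055],velocity=.03,contact_N=2.5)
print(c,manip.current_tcp_pos()-[*STAND,ZS+G],np.round(manip.current_force(),2))
if not c:
    c=manip.line_to([*STAND,ZS+G-.006],velocity=.03,contact_N=3)
    print(c,manip.current_t(),(manip.current_tcp_pos()-[*STAND,ZS+G])*1e3,np.round(manip.current_force(),2),manip.current_ft_torque())
E
```

```text
False [8.53832707e-05 1.25652291e-05 5.51563916e-02] [ 0.22 -0.32 -0.73]
True 20.8667 [-0.6503438   0.05262604  0.6558542 ] [-1.47 -0.02  3.78] [ 0.07673111  0.33096341 -0.04311978]
```

```bash
python3 - <<'E'
from h import *; from rig import manip
c=manip.line_to([*STAND,ZS+G-.006],velocity=.015,contact_N=5)
print(c,manip.current_t(),(manip.current_tcp_pos()-[*STAND,ZS+G])*1e3,np.round(manip.current_force(),2),manip.current_width())
manip.grip(.085); p=manip.current_tcp_pos(); print(np.round(manip.current_force(),2))
manip.line_to(p+[0,0,.12],velocity=.1)
manip.line_to(p+[-.17,.12,.15],velocity=.2); manip.pause(.3); print(manip.current_t())
S=load(); import pickle; pickle.dump(S,open("S4.pkl","wb"))
from ov import overlay
overlay(S,[*(PR+.056*A0[:,1])[:2],YAW],STAND,"pics/f1.png")
E
```

```text
True 21.0833 [-0.44699223  0.19421322  0.51197564] [-1.34 -0.12  5.12] 0.030209484292972218
[ 0.32 -0.35 -0.71]
24.5083
```

View pics/f1.png

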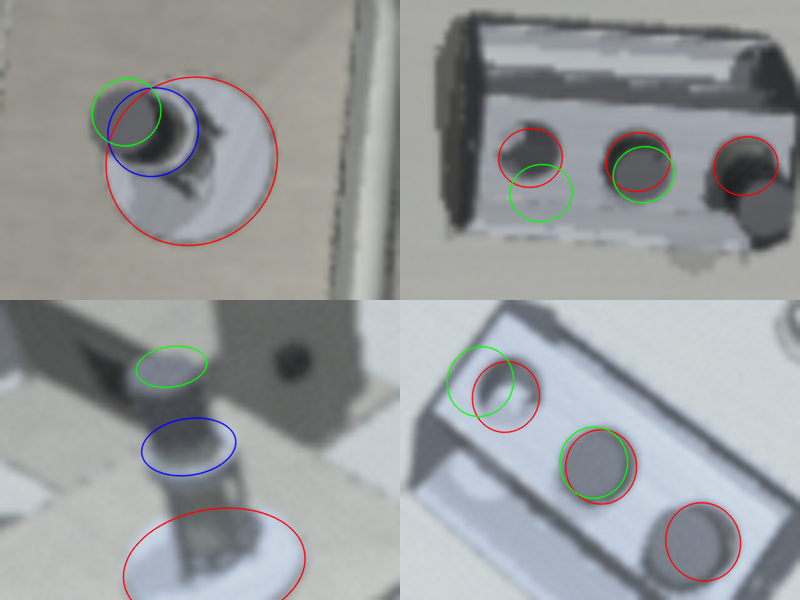

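```bash
python3 - <<'E'
from h import *; import pickle
S=pickle.load(open("S4.pkl","rb"))
p,r=tri(S,(417.9,261.2),(378,322)); e=PR+AX*.108; print(p,r,e,"rack-frame diff mm",np.round(A0.T@(p-e)*1e3,1))
p0=np.array([.4465,-.2445,.1061]); print("left tube before",np.round(A0.T@(p0-PL-AX*.108)*1e3,1))
c=[]
for n,(x,y,w) in (("top",(395,230,50)),("scene",(350,290,60))):
    c.append(cv2.resize(S[n]["frame"][y:y+w,x:x+w,::-1],(400,400),interpolation=cv2.INTER_CUBIC))
cv2.imwrite("pics/f2.png",np.hstack(c))
E
```

```text
[ 0.43647321 -0.35837937  0.11341324] [ 0.81 -0.84 -0.76  0.18] [ 0.43794528 -0.35527361  0.11587754] rack-frame diff mm [-2.2 -3.2 -1.7]
left tube before [-3.  -0.9 -9.4]
```

View pics/f2.png

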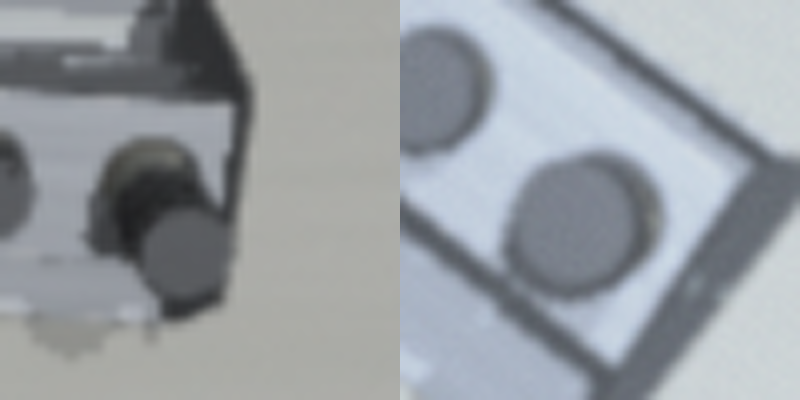

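```bash
python3 - <<'E'
from h import *; import pickle
S=pickle.load(open("S4.pkl","rb"))
t,s=(417.7,260.8),(375.4,323.5)
p,r=tri(S,t,s); e=PR+AX*.108; print(p,r,"diff rack mm",np.round(A0.T@(p-e)*1e3,1))
# tube of length axis L from seat with tilt (a,b): fit tilt for raised d=0,5,10 mm
for d in (0,.005,.01):
    f=lambda v:PR+A0@np.array([v[0],v[1],.108+d])
    q=least_squares(lambda v:np.r_[(proj(S["top"],f(v))-t)[0],(proj(S["scene"],f(v))-s)[0]],[0,0])
    print(d,np.round(q.x*1e3,1),np.round(q.fun,2),q.cost)
p,r=tri(S,(185+126/5-.4,160+118/5-.4),(200+165/5-.4,95+73/5-.4)); print("stand cap",p,r)
E
```

```text
[ 0.43499645 -0.35654503  0.10864904] [-0.18  0.19  0.17 -0.04] diff rack mm [-5.6 -1.5 -5.3]
0 [-4.9 -1.7] [ 0.46  0.84  0.02 -0.55] 0.6069820599697704
0.005 [-4.2 -1.9] [ 1.06  1.45 -0.13 -1.04] 2.1621032005565746
0.01 [-3.6 -2.1] [ 1.67  2.07 -0.28 -1.53] 4.752560064212116
stand cap [0.62183018 0.13271322 0.23185339] [-0.11  0.14  0.17 -0.04]
```

The rack tube fits best at zero raise, with a lean inside its 3° play. The stand cap's height matches the first tube's, so both are home. Handing in.

```bash
python3 -c "
from rig import manip
print(manip.current_t(),manip.current_force(),manip.close_job())"
```

```text
the job is handed in; nothing more can be done
24.6083 [-0.37633456 -0.45096369 -0.59587858] None
```

The job is handed in at 24.6 s of the 58 s allowed: the weighed tube is back in the right place of the rack and the other tall tube stands in the stand on the balance, both lowered in until they touched home, with the stand upright.

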